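# Ease the emery stick out of the filings tray

### The arm

A 6-joint arm with a two-finger parallel gripper is mounted at the origin on the work surface. World frame = base frame: x ahead of the robot, y to its left, z up, the work surface at z = 0. Lengths are in m, angles in degrees, forces in N, time in s.
With the tool pointing down it reaches from about 0.25 to 0.725 m from the base axis. Payload 9.7 kg.
Tool frame: the origin (TCP) lies between the finger pads; the fingertips stand 25 mm ahead of it and the grasp point (between the pads) lies 6 mm ahead of it; z points along the fingers, y is the line along which they close (so a half turn about z gives the same grasp; the last joint's range is limited). The gripper opens to 85 mm and grips with 20 to 120 N. Pads are 22 mm wide; open, the fingers measure 114 mm over their backs; the gripper's body (76 mm by 85 mm) begins 54 mm behind the grasp point. The pads swing forward as they close: fully open they stand 13 mm farther back than shut.
Start: joints at [69.099, 4.979, 10.078, 95.1, 0, 90], TCP at [0.196, 0.514, 0.256] pointing down, gripper open.
Joint ranges: [-179.16, 179.16], [-48.56, 103.87], [-65.8, 70.77], [-126.05, 130.52], [-82.76, 87.17], [-180, 180]. Speed limits (degrees/s): [127.2, 127.2, 147.25, 180, 180, 180].

### API

Orientations are given as [roll, pitch, yaw] about the fixed x, y, z axes, in that order (R = Rz(yaw) Ry(pitch) Rx(roll)).
In Python, from workcell import bot gives the robot as it stands.
- The arm moves only by the tool drive_effector, called as a command line: name --argument value ..., lists and objects as JSON in quotes. Schema: {"type":"object","properties":{"motion":{"type":"array","items":{"type":"object","properties":{"sx":{"type":"number"},"sy":{"type":"number"},"sz":{"type":"number"},"spin":{"type":"number"},"aperture":{"type":"number"}},"additionalProperties":false,"required":["aperture"]},"minItems":1,"maxItems":5},"squeeze":{"type":"number"},"only":{"type":"string"},"quiet":{"type":"boolean"},"lines":{"type":"string"}},"required":["motion"],"additionalProperties":false}. motion is a list of rows, 1 to 5 of them, each an object with the fields sx, sy, sz (the shift in shares of 0.8 m (1.0 is 0.8 m)), spin (a turn about the tool's z in a scale on which 1.0 is 45 degrees), aperture (the finger opening in m); a field left out counts as zero (the opening has to be given); each row is the pose to reach, as a shift and turn from the pose commanded when the call began, along the tool's axes at that moment; what a row does not reach only later rows make up. A row lasts 1/12 s, in which the tool goes at most 0.0417 m and 7.16 degrees, less where a joint would pass 70% of its speed; a pose out of reach is approached as far as the arm can. The fingers move at their own pace and stop on an object; squeeze is the grip in N (left out, the last holds). Time passes only in rows, so rows that do not move let the fingers close. The tool returns the time, the measured TCP pose, the force, the opening and the grip force at its end. only (a regular expression) keeps the lines of the reply that match it, lines (a string "A,B") keeps lines A to B, and quiet returns only ok. Shift and turn numbers lie between -1 and 1, and a call with a number outside is refused. Input that does not fit is refused with a message, and nothing moves.
- bot.get_obs(): the state, without advancing time (a new reading comes with each control period).
- bot.camera(name): name is "scene" or "top" or "wrist"; returns the picture (384x512x3 uint8, blue, green, red); there is no depth.
- bot.camera_info(name): a dict with "mtx" (3x3 intrinsics, pixels), "extrinsics" (4x4, takes a point from camera to world coordinates). Camera axes: x right, y down, z forward; pixel columns grow to the right and rows downward; lengths in m; the calibration is good to about 2 mm. The wrist camera is an equidistant fisheye: a pixel r from the principal point sees the ray r / f radians off the axis. A picture is of the moment at which its call begins: read the wrist's pose just before it. camera_info takes no time and is no camera call; for the wrist camera it gives the pose at the moment of the call.
- bot.job_done(): hands the job in; it is judged then, once.
The state is a dict: "time": time; "q": joint angles; "qd": joint speeds; "joint_efforts": joint torques, N m; "ee_pos": TCP position; "tcp_rot": TCP orientation; "wrist_force": force on the tool from outside, world axes, zero at the start; "torque": the same for the moment, N m; "opening": finger opening in m; "grasp_force": force on a finger pad.
Only numpy, scipy, OpenCV 4.12 (cv2) and the standard library are available. Lean on these libraries where they do the work, as an engineer would, in place of code of your own. Each camera call takes 0.05 s, during which the arm holds its last target. There are 200 camera calls.

### The job

A wooden emery stick has ended up on the floor of the filings tray, under the two ledges, and the gap between them is shorter than the stick. Take it out through the gap, tilting it slantwise, without forcing it hard against the tray, and finish holding it still and level above the tray, a hand's breadth clear of the ledges: do not put it down or let go. Leave the spectacles, the screwdriver and the jar where they are.

Things in the scene. Friction and masses are not known exactly. Their poses are not given: they have to be found in the camera images.
- tray: Grey metal tray fixed to the bench, 130 (x) x 280 (y) x 60 mm high (all sizes and offsets here in mm), open on top between two plywood ledges that cover its ends. Origin: centre of its underside; z up; y to the robot's left within 35 degrees. Walls 5, floor 4 thick: inside 120 x 270 (y -135 to 135), 50 high from floor (z 4) to the ledges' undersides (z 54).
- opening (a point): Middle of the gap between the ledges, at the height of their tops: (0, 20, 60) in the tray's frame; same axes. The gap is 140 long (tray y -50 to 90) and 120 wide (x -60 to 60).
- deep_ledge (a point): Middle of the edge of the deeper ledge, at its top: (0, -50, 60) in the tray's frame. This ledge covers y -140 to -50 (85 of the inside) over the full width and is 6 thick (z 54 to 60).
- shallow_ledge (a point): Middle of the edge of the shallower ledge, at its top: (0, 90, 60) in the tray's frame. This ledge covers y 90 to 140 (45 of the inside) over the full width and is 6 thick (z 54 to 60).
- stick: Emery stick: straight wooden bar 200 long (y), 18 wide (x), 12 thick (z), about 35 g, evenly weighted, its last 40 at end_a wrapped in grey emery paper. Origin: centre of its underside. At the start it lies flat on the tray's floor, along the tray's length within 8 degrees (its y as the tray's y), both ends hidden under the ledges, its middle seen in the gap.
- end_a (a point): Centre of the stick's emery-covered end face: (0, 100, 6) in the stick's frame.
- end_b (a point): Centre of the stick's bare end face: (0, -100, 6) in the stick's frame.
- spectacles: Loose folded spectacles, 145 x 48 x 20, lying on the bench beyond the tray; origin under their middle. To be left alone.
- screwdriver: Loose screwdriver lying on the bench beyond the tray, about 200 long and under 35 high; origin under its middle. To be left alone.
- jar: Loose closed white jar with black cap, 48 across, 48 high, standing on the robot's side of the tray; origin under its centre. To be left alone.

How it is judged:
By the outcome, as a careful person would: the job done as asked, in the order asked, and still so for the second after the job is handed in, while the arm keeps its last pose, push and grip.
It also fails if it takes over 40 s, if anything falls off the work surface, if the arm or the gripper's body presses on something with over 40 N, if the wrist force passes 120 N, or if a joint passes its speed limit or range.

## Working session

There is one attempt and no reset: what is moved stays moved. The work goes in short steps, Python scripts to look and compute and a tool call to move; the robot and the scene stay as the last step left them, time stands still between calls to the robot, and variables do not carry over. Pictures are saved under pics/ and viewed, at most 12 in all, crops included, and the job is handed in when it is done.

```bash
ls; mkdir -p pics; python3 - <<'E'
from workcell import bot
import cv2,numpy as np
print(bot.get_obs())
a=bot.camera("scene");b=bot.camera("top")
cv2.imwrite("pics/scene.png",a);cv2.imwrite("pics/top.png",b)
for n in("scene","top"):print(bot.camera_info(n))
E
```

```text
pics
workcell.py
{'time': 0.0, 'q': array([6.90976761e+01, 5.01116526e+00, 1.00332865e+01, 9.50991343e+01,
       9.18821840e-04, 9.00018401e+01]), 'qd': array([-0.05912717, -0.01616187,  0.00544333,  0.03068813,  0.04000556,
       -0.0538271 ]), 'joint_efforts': array([-1.55561946e-03, -5.20387602e+01,  4.64806902e+01,  1.61249080e-02,
       -1.03866364e-04, -3.24391999e-05]), 'ee_pos': array([0.19615162, 0.51361948, 0.25557196]), 'tcp_rot': array([-1.79922987e+02, -9.16347666e-04,  1.59095835e+02]), 'wrist_force': array([-0.46909169, -0.01188148, -0.1062754 ]), 'torque': array([-0.02101495,  0.03002006,  0.01842195]), 'grasp_force': 0.0, 'opening': 0.08561527153069623}
{'mtx': array([[356.98271939,   0.        , 255.83358188],
       [  0.        , 356.98271939, 184.97769202],
       [  0.        ,   0.        ,   1.        ]]), 'extrinsics': array([[ 0.75171782,  0.46414058, -0.46850171,  0.95877519],
       [ 0.65948379, -0.53035474,  0.53273351, -0.32468112],
       [-0.00120886, -0.70943455, -0.70477029,  0.59377772],
       [ 0.        ,  0.        ,  0.        ,  1.        ]])}
{'mtx': array([[363.70032957,   0.        , 259.29134386],
       [  0.        , 363.70032957, 197.05796397],
       [  0.        ,   0.        ,   1.        ]]), 'extrinsics': array([[ 8.87787767e-03, -9.98007226e-01,  6.24720787e-02,
         5.21308734e-01],
       [-9.99960464e-01, -8.82910507e-03,  1.05672847e-03,
         7.98816893e-02],
       [-5.03050105e-04, -6.24789903e-02, -9.98046153e-01,
         7.90303085e-01],
       [ 0.00000000e+00,  0.00000000e+00,  0.00000000e+00,
         1.00000000e+00]])}
```

View pics/top.png

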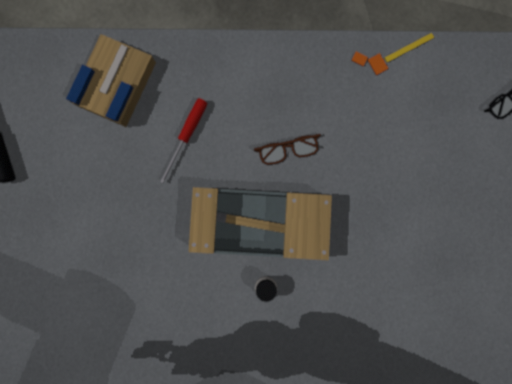

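View pics/scene.png

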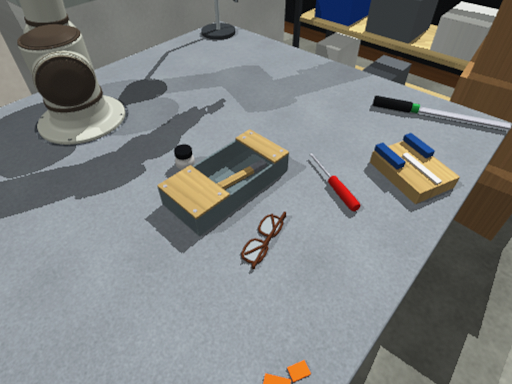

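```bash
cat > h.py <<'E'
import numpy as np,cv2
from workcell import bot
def cast(n,px,z):
    i=bot.camera_info(n);K,E=i["mtx"],i["extrinsics"]
    px=np.atleast_2d(px).astype(float)
    d=np.c_[px,np.ones(len(px))]@np.linalg.inv(K).T@E[:3,:3].T
    o=E[:3,3];return o+d*((z-o[2])/d[:,2])[:,None]
def proj(n,P):
    i=bot.camera_info(n);K,E=i["mtx"],i["extrinsics"]
    c=(np.atleast_2d(P)-E[:3,3])@E[:3,:3]@K.T
    return c[:,:2]/c[:,2:]
E
python3 - <<'E'
from h import *
b=cv2.imread("pics/top.png");hsv=cv2.cvtColor(b,cv2.COLOR_BGR2HSV)
m=cv2.inRange(hsv,(8,70,60),(30,255,255));m[:, :180]=0;m[:,340:]=0;m[:180]=0;m[265:]=0
n,l,s,c=cv2.connectedComponentsWithStats(m)
for i in range(1,n):
    if s[i,4]<60: continue
    k=(l==i).astype(np.uint8)
    cs=max(cv2.findContours(k,0,1)[0],key=cv2.contourArea)
    r=cv2.minAreaRect(cs);bx=cv2.boxPoints(r)
    print(s[i],r);print(cast("top",bx,.06 if s[i,4]>1000 else .016).round(4))
cv2.imwrite("pics/c1.png",cv2.resize(b[175:310,180:345],None,fx=4.4,fy=4.4,interpolation=2))
E
```

```text
[ 189  188   29   65 1580] ((202.9221954345703, 219.74514770507812), (25.51272201538086, 64.99817657470703), 3.5763344764709473)
[[0.4573 0.2215 0.06  ]
 [0.5871 0.216  0.06  ]
 [0.5844 0.1647 0.06  ]
 [0.4546 0.1707 0.06  ]]
[ 226  192  106   68 3406] ((277.8721923828125, 224.3123779296875), (104.30139923095703, 65.56866455078125), 2.602562189102173)
[[ 0.4514  0.1494  0.06  ]
 [ 0.5823  0.1453  0.06  ]
 [ 0.5746 -0.0645  0.06  ]
 [ 0.4439 -0.0582  0.06  ]]
```

View pics/c1.png

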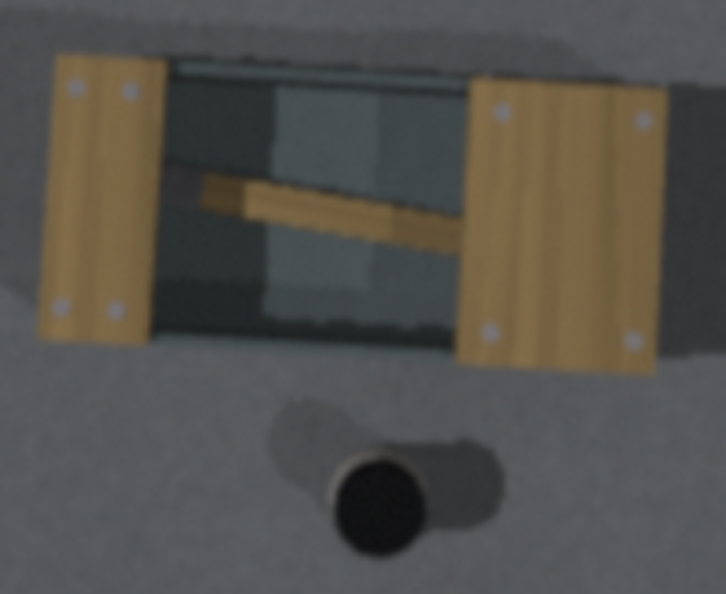

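```bash
cat >> h.py <<'E'
from scipy.spatial.transform import Rotation as Ro
cor=np.array([[.4573,.2215],[.5871,.216],[.5746,-.0645],[.4439,-.0582]])
TO=cor.mean(0); v=cor[:2].mean(0)-cor[2:].mean(0); TY=np.degrees(np.arctan2(-v[0],v[1]))
ty=v/np.linalg.norm(v); tx=np.array([ty[1],-ty[0]])
def tray(p): p=np.atleast_2d(p)[:,:2]-TO; return np.c_[p@tx,p@ty]*1000
def world(x,y): return TO+(x*tx+y*ty)/1000
def tool(target,yaw=None):
    o=bot.get_obs();R=Ro.from_euler('xyz',o['tcp_rot'],degrees=True)
    print('tool shift',R.inv().apply(np.array(target)-o['ee_pos']).round(4), 'pos',o['ee_pos'].round(4),'rot',o['tcp_rot'].round(1))
E
python3 - <<'E'
from h import *
print(TO,TY)
c=np.array([[245,180],[463,215],[245,218],[463,253],[203,173],[203,207],[335,500]])/4.4+[180,175]
P=cast("top",c,.016);print(P.round(4),tray(P).round(1))
g=np.array([[0,90],[0,-50]]);print(tray(cast("top",np.array([[163,200],[465,225]])/4.4+[180,175],.06)))
a=(P[0]+P[2])/2;b=(P[1]+P[3])/2;u=(a-b)[:2];u/=np.linalg.norm(u)
bd=(P[4]+P[5])[:2]/2
print('u',u,'yaw',np.degrees(np.arctan2(-u[0],u[1])),'centre',bd-.06*u,tray(bd-.06*u),'ends',tray(bd+.04*u),tray(bd-.16*u))
G=bd-.02*u;print('grip',G,tray(G))
tool([G[0],G[1],.13])
E
```

```text
[0.515725 0.0787  ] -2.647098721656912
[[0.5292 0.1305 0.016 ]
 [0.5132 0.0251 0.016 ]
 [0.5109 0.1303 0.016 ]
 [0.495  0.025  0.016 ]
 [0.5324 0.1509 0.016 ]
 [0.516  0.1507 0.016 ]
 [0.377  0.0856 0.016 ]] [[  11.    52.4]
 [  -0.   -53.6]
 [  -7.2   51.3]
 [ -18.2  -54.6]
 [  13.3   72.9]
 [  -3.1   71.9]
 [-138.9    0.5]]
[[ -0.41261952  86.26656983]
 [ -4.17699951 -51.63775617]]
u [0.14932983 0.98878744] yaw -8.58809142506771 centre [0.51521319 0.09144301] [[-1.09978722 12.70577247]] ends [[  9.2506306  112.16867436]] [[-11.45020503 -86.75712941]]
grip [0.52118639 0.13099451] [[ 3.04037991 52.49093323]]
tool shift [-0.4402 -0.2413  0.1259] pos [0.1961 0.5136 0.2556] rot [-179.9   -0.   159.1]
```

The rows are not in the units I measure in: shifts go in shares of 0.8 m and turns go in shares of 45 degrees. I convert before sending: -0.17 m / 0.8 = -0.2125, -0.09 m / 0.8 = -0.1125, 30 degrees / 45 = 0.6667.

drive_effector --motion '[{"sx":-0.0425, "sy":-0.0225, "spin":0.1333, "aperture":0.085}, {"sx":-0.085, "sy":-0.045, "spin":0.2667, "aperture":0.085}, {"sx":-0.1275, "sy":-0.0675, "spin":0.4, "aperture":0.085}, {"sx":-0.17, "sy":-0.09, "spin":0.5333, "aperture":0.085}, {"sx":-0.2125, "sy":-0.1125, "spin":0.6667, "aperture":0.085}]'

```text
time: 0.52
ee_pos: [0.3236, 0.3675, 0.256]
tcp_rot: [-180.0, 0.0, 128.8]
wrist_force: [0.2, 0.6, -0.6]
opening: 0.0853
grasp_force: 0.0
```

```bash
python3 - <<'E'
from h import *
tool([.5212,.1310,.13])
E
```

```text
tool shift [-0.3082  0.0056  0.126 ] pos [0.3236 0.3675 0.256 ] rot [-180.     0.   128.8]
```

To row units: -0.17 m / 0.8 = -0.2125, -0.136 m / 0.8 = -0.17, 30 degrees / 45 = 0.6667.

drive_effector --motion '[{"sx":-0.0425, "spin":0.1333, "aperture":0.045}, {"sx":-0.085, "sy":0.0013, "spin":0.2667, "aperture":0.045}, {"sx":-0.1275, "sy":0.0025, "spin":0.4, "aperture":0.045}, {"sx":-0.17, "sy":0.0038, "spin":0.5333, "aperture":0.045}, {"sx":-0.2125, "sy":0.0038, "spin":0.6667, "aperture":0.045}]'

```text
time: 0.93
ee_pos: [0.4333, 0.2375, 0.2561]
tcp_rot: [-180.0, 0.0, 98.8]
wrist_force: [0.3, 1.0, -0.3]
opening: 0.0449
grasp_force: 0.0
```

```bash
python3 - <<'E'
from h import *
tool([.5212,.1310,.13])
E
```

```text
tool shift [-0.1187  0.0706  0.126 ] pos [0.4333 0.2375 0.2561] rot [-180.     0.    98.8]
```

To row units: -0.119 m / 0.8 = -0.1488, -0.09 m / 0.8 = -0.1125, 17.5 degrees / 45 = 0.3889.

drive_effector --motion '[{"sx":-0.0375, "sy":0.0225, "sz":0.025, "spin":0.1111, "aperture":0.045}, {"sx":-0.075, "sy":0.045, "sz":0.05, "spin":0.2222, "aperture":0.045}, {"sx":-0.1125, "sy":0.0675, "sz":0.075, "spin":0.3333, "aperture":0.045}, {"sx":-0.1488, "sy":0.0883, "sz":0.1, "spin":0.3889, "aperture":0.045}, {"sx":-0.1488, "sy":0.0883, "sz":0.1125, "spin":0.3889, "aperture":0.045}]'

```text
time: 1.35
ee_pos: [0.5226, 0.1286, 0.1629]
tcp_rot: [-179.9, 0.1, 81.2]
wrist_force: [-0.4, 0.8, -0.9]
opening: 0.0454
grasp_force: 0.0
```

```bash
python3 - <<'E'
from h import *
tool([.5212,.1310,.13])
im=bot.camera("wrist");cv2.imwrite("pics/w1.png",im);i=bot.camera_info("wrist");print(i)
E
```

```text
tool shift [ 0.0022 -0.0017  0.0329] pos [0.5226 0.1286 0.1629] rot [-1.799e+02  1.000e-01  8.120e+01]
{'mtx': array([[297.31863964,   0.        , 253.8149917 ],
       [  0.        , 297.31863964, 191.56195541],
       [  0.        ,   0.        ,   1.        ]]), 'extrinsics': array([[ 0.98850381, -0.14078328, -0.05513886,  0.53417967],
       [-0.15110337, -0.93262513, -0.32768604,  0.21557791],
       [-0.00529118,  0.33225057, -0.94317632,  0.27983667],
       [ 0.        ,  0.        ,  0.        ,  1.        ]])}
```

View pics/w1.png

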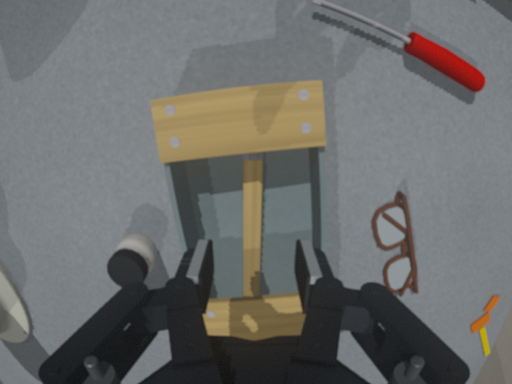

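To row units: 0.1 m / 0.8 = 0.125, 0.09 m / 0.8 = 0.1125.

drive_effector --motion '[{"sz":0.0375, "aperture":0.045}, {"sz":0.075, "aperture":0.045}, {"sz":0.1125, "aperture":0.045}, {"sz":0.125, "aperture":0.045}, {"sz":0.125, "aperture":0.045}]'

```text
time: 1.82
ee_pos: [0.5192, 0.1329, 0.0641]
tcp_rot: [-179.8, 0.1, 81.7]
wrist_force: [0.6, -0.6, -0.2]
opening: 0.0448
grasp_force: 0.0
```

```bash
python3 - <<'E'
from h import *
tool([.5212,.1310,.032])
E
```

```text
tool shift [-0.0016  0.0024  0.0321] pos [0.5192 0.1329 0.0641] rot [-1.798e+02  1.000e-01  8.170e+01]
```

To row units: 0.032 m / 0.8 = 0.04, 0.002 m / 0.8 = 0.0025.

drive_effector --motion '[{"sy":0.0013, "sz":0.015, "aperture":0.045}, {"sy":0.0025, "sz":0.0275, "aperture":0.045}, {"sy":0.0025, "sz":0.035, "aperture":0.045}, {"sy":0.0025, "sz":0.04, "aperture":0.045}, {"sy":0.0025, "sz":0.04, "aperture":0.045}]' --squeeze 20

```text
time: 2.23
ee_pos: [0.5227, 0.1324, 0.0337]
tcp_rot: [-180.0, 0.0, 81.6]
wrist_force: [-0.7, -0.2, 0.3]
opening: 0.0448
grasp_force: 0.0
```

drive_effector --motion '[{"aperture":0.01}, {"aperture":0.01}, {"aperture":0.01}, {"aperture":0.01}, {"aperture":0.01}]' --squeeze 20

```text
time: 2.65
ee_pos: [0.5234, 0.1325, 0.035]
tcp_rot: [179.9, -0.0, 81.6]
wrist_force: [-0.2, -0.2, 4.6]
opening: 0.0173
grasp_force: 20.1
```

```bash
python3 - <<'E'
from h import *
cv2.imwrite("pics/w2.png",bot.camera("wrist"))
cv2.imwrite("pics/s2.png",cv2.resize(bot.camera("scene")[110:250,140:310],None,fx=4,fy=4))
E
```

```text
(no output)
```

View pics/w2.png

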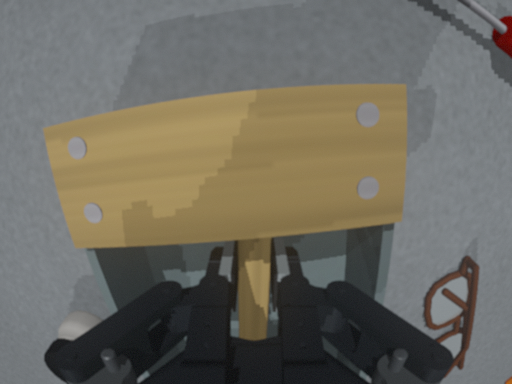

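To row units: -0.015 m / 0.8 = -0.0188, -0.006 m / 0.8 = -0.0075, -6 degrees / 45 = -0.1333.

drive_effector --motion '[{"sz":-0.0075, "aperture":0.01}, {"sz":-0.0188, "aperture":0.01}, {"sz":-0.0188, "aperture":0.01}, {"sz":-0.0188, "spin":-0.0667, "aperture":0.01}, {"sz":-0.0188, "spin":-0.1333, "aperture":0.01}]'

```text
time: 3.17
ee_pos: [0.5231, 0.1325, 0.0496]
tcp_rot: [180.0, -0.0, 87.7]
wrist_force: [-0.0, -0.2, -0.9]
opening: 0.0174
grasp_force: 19.6
```

drive_effector --motion '[{"sx":-0.0125, "aperture":0.01}, {"sx":-0.025, "aperture":0.01}, {"sx":-0.0375, "aperture":0.01}, {"sx":-0.05, "aperture":0.01}, {"sx":-0.05, "aperture":0.01}]'

```text
time: 3.58
ee_pos: [0.5212, 0.0904, 0.0493]
tcp_rot: [-180.0, 0.0, 87.4]
wrist_force: [0.8, -0.1, -0.1]
opening: 0.0172
grasp_force: 19.6
```

```bash
python3 - <<'E'
from h import *
o=bot.get_obs();print(tray(o['ee_pos']),o['ee_pos'],o['wrist_force'],o['torque'])
cv2.imwrite("pics/w3.png",bot.camera("wrist"))
cv2.imwrite("pics/s3.png",cv2.resize(bot.camera("scene")[110:250,140:310],None,fx=4,fy=4))
E
```

```text
[[ 4.89166514 11.89171058]] [0.52116065 0.0903531  0.0493224 ] [ 0.75372525 -0.11490842 -0.12120156] [0.01176856 0.01612539 0.00716031]
```

View pics/w3.png

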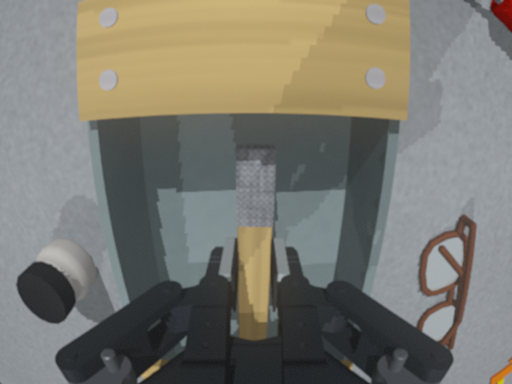

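To row units: -0.029 m / 0.8 = -0.0363, -0.026 m / 0.8 = -0.0325.

drive_effector --motion '[{"sz":-0.0125, "aperture":0.01}, {"sz":-0.025, "aperture":0.01}, {"sz":-0.0288, "aperture":0.01}, {"sz":-0.0325, "aperture":0.01}, {"sz":-0.0363, "aperture":0.01}]' --squeeze 20

```text
time: 4.1
ee_pos: [0.5213, 0.0927, 0.0786]
tcp_rot: [180.0, -0.0, 87.6]
wrist_force: [0.4, -0.6, -3.2]
opening: 0.0168
grasp_force: 19.8
```

drive_effector --motion '[{"sz":-0.0013, "aperture":0.01}, {"sz":-0.0025, "aperture":0.01}, {"sz":-0.0038, "aperture":0.01}, {"sz":-0.005, "aperture":0.01}]'

```text
time: 4.43
ee_pos: [0.5212, 0.0924, 0.0821]
tcp_rot: [-180.0, 0.0, 87.6]
wrist_force: [0.6, -1.2, -3.6]
opening: 0.0174
grasp_force: 19.6
```

drive_effector --motion '[{"sz":-0.0025, "aperture":0.01}, {"sz":-0.005, "aperture":0.01}, {"sz":-0.0075, "aperture":0.01}, {"sz":-0.01, "aperture":0.01}, {"sz":-0.0125, "aperture":0.01}]'

```text
time: 4.85
ee_pos: [0.5212, 0.0925, 0.0925]
tcp_rot: [-180.0, -0.0, 87.6]
wrist_force: [-0.5, -1.1, -3.7]
opening: 0.017
grasp_force: 19.6
```

drive_effector --motion '[{"sz":-0.0025, "aperture":0.01}, {"sz":-0.005, "aperture":0.01}, {"sz":-0.0075, "aperture":0.01}, {"sz":-0.0075, "aperture":0.01}]'

```text
time: 5.18
ee_pos: [0.5215, 0.0925, 0.0988]
tcp_rot: [180.0, -0.0, 87.6]
wrist_force: [-0.2, -0.0, -2.2]
opening: 0.0171
grasp_force: 19.6
```

```bash
python3 - <<'E'
from h import *
o=bot.get_obs();print(tray(o['ee_pos']),o['ee_pos'],o['wrist_force'],o['torque'])
cv2.imwrite("pics/w4.png",bot.camera("wrist"))
cv2.imwrite("pics/s4.png",cv2.resize(bot.camera("scene")[90:250,140:330],None,fx=4,fy=3.7))
E
```

```text
[[ 5.09642606 14.09185328]] [0.52146681 0.09254144 0.09880251] [-0.230073   -0.02780273 -2.22779696] [ 0.11103408  0.05256409 -0.06766362]
```

View pics/s4.png

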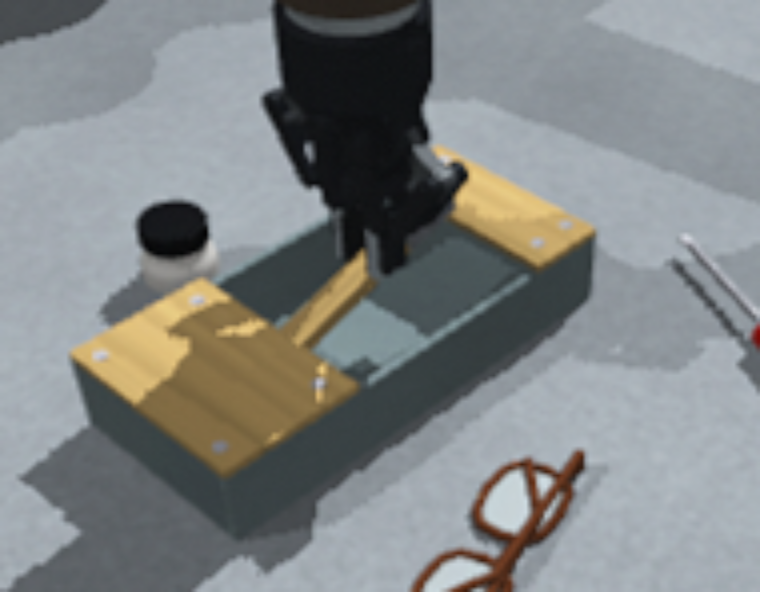

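To row units: 0.04 m / 0.8 = 0.05, 0.03 m / 0.8 = 0.0375.

drive_effector --motion '[{"sz":0.0038, "aperture":0.01}, {"sx":0.0125, "aperture":0.01}, {"sx":0.025, "sz":-0.0038, "aperture":0.01}, {"sx":0.0375, "sz":-0.0075, "aperture":0.01}, {"sx":0.05, "sz":-0.0113, "aperture":0.01}]'

```text
time: 5.7
ee_pos: [0.5231, 0.1338, 0.1079]
tcp_rot: [180.0, -0.0, 87.6]
wrist_force: [0.1, -0.2, -0.5]
opening: 0.0172
grasp_force: 19.8
```

drive_effector --motion '[{"sx":0.0125, "sz":-0.0038, "aperture":0.01}, {"sx":0.025, "sz":-0.0075, "aperture":0.01}, {"sx":0.0375, "sz":-0.0125, "aperture":0.01}, {"sx":0.05, "sz":-0.0175, "aperture":0.01}, {"sx":0.0625, "sz":-0.0225, "aperture":0.01}]'

```text
time: 6.12
ee_pos: [0.5251, 0.1835, 0.1257]
tcp_rot: [180.0, -0.0, 87.6]
wrist_force: [-0.2, -0.3, -0.1]
opening: 0.0167
grasp_force: 19.8
```

```bash
python3 - <<'E'
from h import *
o=bot.get_obs();print(tray(o['ee_pos']),o['ee_pos'],o['wrist_force'],o['torque'])
cv2.imwrite("pics/w5.png",bot.camera("wrist"))
cv2.imwrite("pics/s5.png",cv2.resize(bot.camera("scene")[70:250,140:330],None,fx=4,fy=3.3))
E
```

```text
[[  4.50272083 105.10847735]] [0.52507726 0.18348837 0.12572971] [-0.21589706 -0.259685   -0.11300879] [ 0.00727948  0.01817314 -0.00860565]
```

View pics/s5.png

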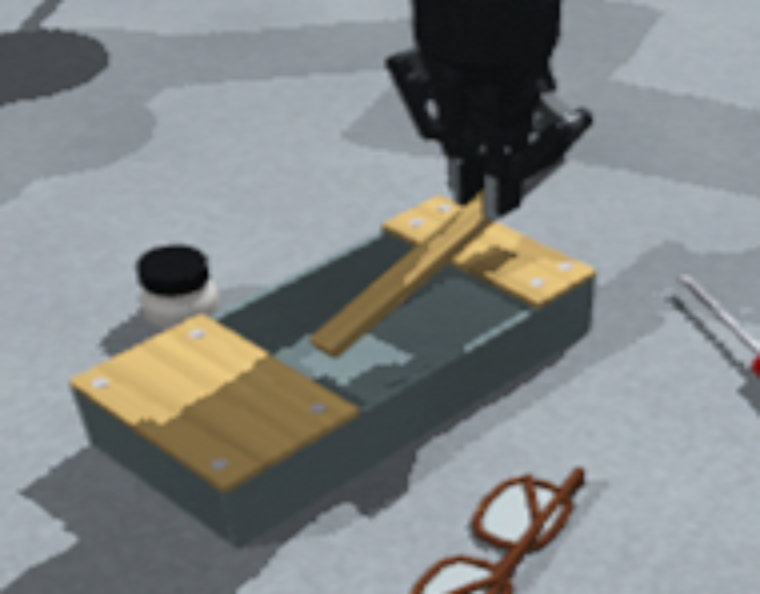

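To row units: -0.05 m / 0.8 = -0.0625, -0.01 m / 0.8 = -0.0125.

drive_effector --motion '[{"sz":-0.0188, "aperture":0.01}, {"sz":-0.0375, "aperture":0.01}, {"sz":-0.0563, "aperture":0.01}, {"sx":-0.0125, "sz":-0.0625, "aperture":0.01}, {"sx":-0.025, "sz":-0.0625, "aperture":0.01}]'

```text
time: 6.63
ee_pos: [0.5247, 0.1619, 0.1764]
tcp_rot: [179.9, -0.0, 87.6]
wrist_force: [-0.3, -0.3, 0.2]
opening: 0.0167
grasp_force: 19.8
```

drive_effector --motion '[{"sx":-0.0125, "aperture":0.01}, {"sx":-0.025, "aperture":0.01}, {"sx":-0.0313, "aperture":0.01}, {"sx":-0.0313, "sz":0.0125, "aperture":0.01}, {"sx":-0.0313, "sz":0.025, "aperture":0.01}]'

```text
time: 7.05
ee_pos: [0.5233, 0.1369, 0.1544]
tcp_rot: [180.0, -0.0, 87.5]
wrist_force: [0.2, 0.3, -0.8]
opening: 0.0173
grasp_force: 19.8
```

```bash
python3 - <<'E'
from h import *
o=bot.get_obs();print(tray(o['ee_pos']),o['ee_pos'],o['wrist_force'])
E
```

```text
[[ 4.91193253 58.49858632]] [0.5233334  0.13690931 0.15444526] [ 0.19551862  0.27394322 -0.75098785]
```

To row units: 0.03 m / 0.8 = 0.0375, 0.024 m / 0.8 = 0.03.

drive_effector --motion '[{"sz":0.0075, "aperture":0.01}, {"sz":0.015, "aperture":0.01}, {"sz":0.0225, "aperture":0.01}, {"sz":0.03, "aperture":0.01}, {"sz":0.0375, "aperture":0.01}]'

```text
time: 7.47
ee_pos: [0.5232, 0.1378, 0.1248]
tcp_rot: [180.0, -0.0, 87.6]
wrist_force: [0.0, 1.3, 1.7]
opening: 0.0172
grasp_force: 20.3
```

drive_effector --motion '[{"sz":0.0063, "aperture":0.01}, {"sz":0.0125, "aperture":0.01}, {"sz":0.0188, "aperture":0.01}, {"sz":0.025, "aperture":0.01}, {"sz":0.0313, "aperture":0.01}]'

```text
time: 7.88
ee_pos: [0.5232, 0.1374, 0.0999]
tcp_rot: [180.0, -0.0, 87.6]
wrist_force: [-0.3, 1.4, 0.1]
opening: 0.0174
grasp_force: 20.8
```

drive_effector --motion '[{"sz":0.0025, "aperture":0.01}, {"sz":0.005, "aperture":0.01}, {"sz":0.0075, "aperture":0.01}, {"sz":0.0075, "aperture":0.01}]'

```text
time: 8.22
ee_pos: [0.5231, 0.1374, 0.094]
tcp_rot: [-180.0, 0.0, 87.6]
wrist_force: [0.0, 1.7, 1.4]
opening: 0.017
grasp_force: 20.8
```

To row units: 0.002 m / 0.8 = 0.0025, 0.001 m / 0.8 = 0.0013.

drive_effector --motion '[{"sz":0.0013, "aperture":0.01}, {"sz":0.0025, "aperture":0.01}, {"sz":0.0025, "aperture":0.01}]'

```text
time: 8.47
ee_pos: [0.5232, 0.1374, 0.0922]
tcp_rot: [180.0, -0.0, 87.6]
wrist_force: [-0.4, -0.0, 1.3]
opening: 0.017
grasp_force: 20.8
```

drive_effector --motion '[{"sz":0.0013, "aperture":0.01}, {"sz":0.0013, "aperture":0.01}, {"sz":0.0013, "aperture":0.01}]'

```text
time: 8.72
ee_pos: [0.5233, 0.1374, 0.0918]
tcp_rot: [180.0, -0.0, 87.6]
wrist_force: [-1.9, -0.1, 5.1]
opening: 0.0171
grasp_force: 21.3
```

```bash
python3 - <<'E'
from h import *
cv2.imwrite("pics/s6.png",cv2.resize(bot.camera("scene")[90:250,140:330],None,fx=4,fy=3.7))
E
```

```text
(no output)
```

View pics/s6.png

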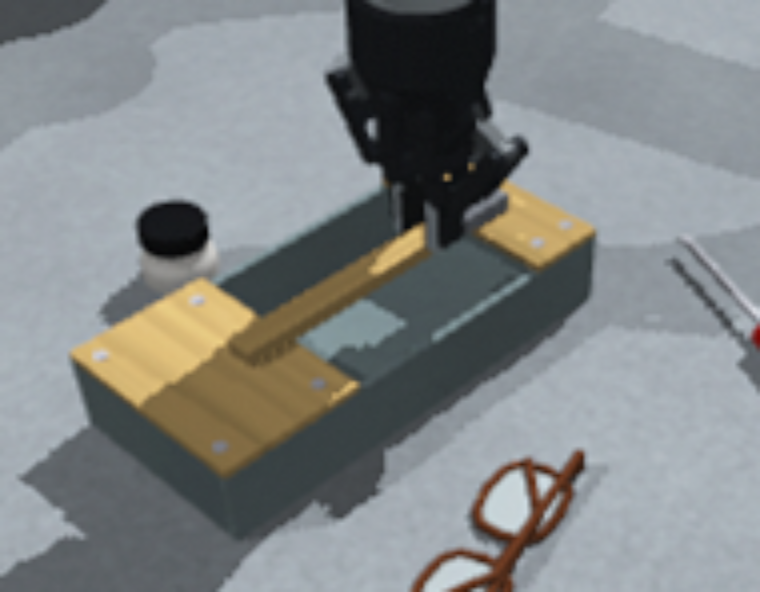

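To row units: -0.025 m / 0.8 = -0.0313, -0.012 m / 0.8 = -0.015.

drive_effector --motion '[{"sz":-0.0013, "aperture":0.01}, {"sz":-0.0013, "aperture":0.01}, {"sz":-0.005, "aperture":0.01}, {"sz":-0.015, "aperture":0.01}, {"sz":-0.0313, "aperture":0.01}]' --squeeze 45

```text
time: 9.18
ee_pos: [0.5224, 0.1371, 0.1156]
tcp_rot: [-179.9, 0.0, 87.6]
wrist_force: [0.4, -0.2, -0.9]
opening: 0.0161
grasp_force: 43.9
```

drive_effector --motion '[{"sz":-0.025, "aperture":0.01}, {"sz":-0.05, "aperture":0.01}, {"sz":-0.075, "aperture":0.01}, {"sz":-0.0938, "aperture":0.01}, {"sz":-0.1, "aperture":0.01}]'

```text
time: 9.6
ee_pos: [0.5239, 0.1375, 0.1993]
tcp_rot: [179.8, -0.1, 87.6]
wrist_force: [0.3, 0.2, 0.4]
opening: 0.0164
grasp_force: 43.9
```

drive_effector --motion '[{"sz":-0.0063, "aperture":0.01}, {"sz":-0.01, "aperture":0.01}, {"sz":-0.01, "aperture":0.01}, {"sz":-0.01, "aperture":0.01}, {"sz":-0.01, "aperture":0.01}]'

```text
time: 10.02
ee_pos: [0.5229, 0.1373, 0.2034]
tcp_rot: [-179.9, 0.0, 87.6]
wrist_force: [0.1, 0.8, -0.4]
opening: 0.0163
grasp_force: 43.9
```

```bash
python3 - <<'E'
from h import *
o=bot.get_obs();print(tray(o['ee_pos']),o['ee_pos'],o['wrist_force'],np.abs(o['qd']).max())
cv2.imwrite("pics/s7.png",cv2.resize(bot.camera("scene")[40:250,140:330],None,fx=4,fy=2.8))
w=bot.camera("wrist");t=bot.camera("top")
cv2.imwrite("pics/wt7.png",np.hstack([cv2.resize(w,(400,300)),cv2.resize(t[130:310,150:390],(400,300))]))
E
```

```text
[[ 4.4417207  58.88949856]] [0.52288174 0.13732152 0.20337941] [ 0.12733794  0.76379654 -0.37260353] 0.2042383123444006
```

View pics/s7.png

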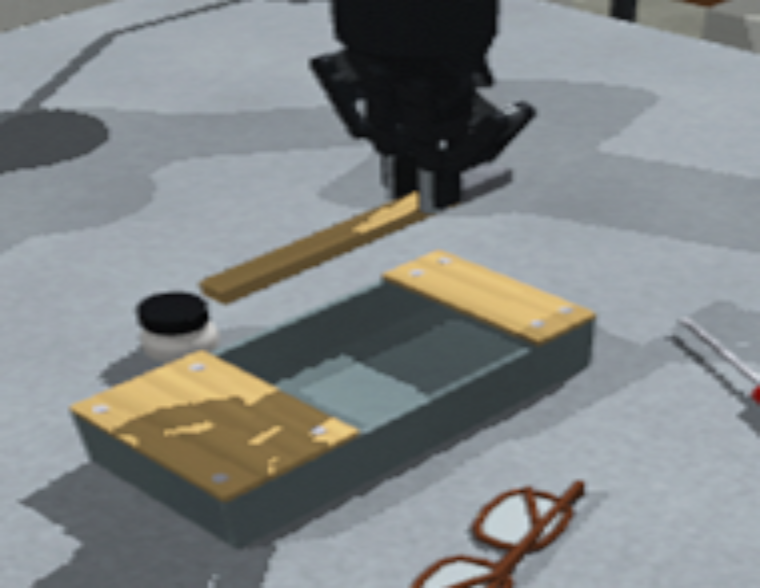

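View pics/wt7.png

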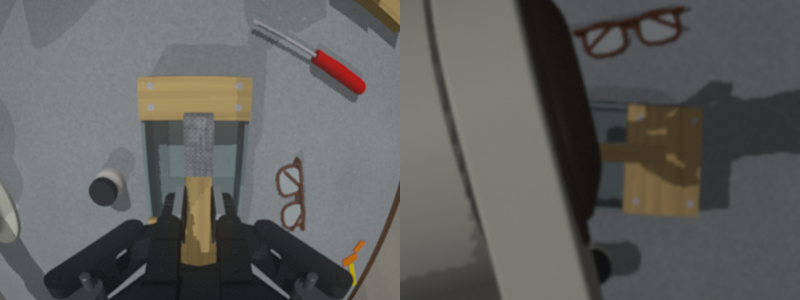

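```bash
python3 - <<'E'
from h import *
for z in (.164,.171,.178,.185,.192):
    p=proj("scene",[*world(4.5,-81),z])[0]; print(z,(p[0]-140)*4,(p[1]-40)*2.8)
E
```

```text
0.164 213.18684206157502 301.40628028618056
0.171 211.3457435798333 293.3107506288846
0.178 209.47760966621456 285.0963429524452
0.185 207.58184041734637 276.7604194101676
0.192 205.6578180488383 268.3002635303891
```

```bash
python3 -c "
from workcell import bot
print(bot.job_done())"
```

```text
the job is handed in; nothing more can be done
None
```

The emery stick is out through the gap and held still about 11 cm above the ledges, level to within about 3° by camera. To level it I rested it across the ledge tops without letting go. The highest wrist force I read was about 5 N, the spectacles, screwdriver and jar were not touched, and the job was handed in at about 10 s.

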